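Clear the landing block and hold the cover clip open

ROBOT

A 6-joint arm with a two-finger parallel gripper is mounted at the origin on the work surface. World frame = base frame: x ahead of the robot, y to its left, z up, the work surface at z = 0. Lengths are in m, angles in rad, forces in N, time in s.
With the tool pointing down it reaches from about 0.3 to 0.875 m from the base axis. Payload 4.2 kg.
Tool frame: the origin (TCP) lies on the centre line of the jaws, within the pads' length; the fingertips stand 25 mm ahead of it and the grasp point (between the pads) lies 6 mm ahead of it; z points along the fingers, y is the direction in which the jaws open and shut (so a half turn about z gives the same grasp; the last joint's range is limited). The gripper opens to 85 mm and grips with 20 to 120 N. Pads are 22 mm wide; open, the fingers measure 114 mm over their backs; the gripper's body (76 mm by 85 mm) begins 54 mm behind the grasp point. The pads swing forward as they close: fully open they stand 13 mm farther back than shut.
Start: joints at [-1.234, 0.32, 1.565, -0, 1.257, -0.02], TCP at [0.201, -0.539, 0.256] pointing down, gripper open.
Joint ranges: [-3.11, 3.11], [-0.84, 2.01], [0.21, 2.61], [-1.34, 4.49], [0.05, 2.63], [-2.56, 2.56]. Speed limits (rad/s): [2.57, 2.57, 3.14, 3.14, 3.14, 3.14].

INTERFACE

Orientations are given as a unit quaternion [w, x, y, z].
In Python, from plant import * gives the robot as it stands.
- The arm moves only by the shell command python3 -m jog 'ROWS'. ROWS is JSON, a list of rows, each an object with "linear": the shift along the world's x, y, z in mm, a list of three; "delta_rot": the turn, a rotation vector about the world's x, y, z in units of 10 degrees (1.0 is 10 degrees), a list of three; "hand": the opening, from 0 (shut) to 1 (fully open). A call has exactly 8 rows; each row is the pose to reach, as a shift and turn from the pose measured when the call began; what a row does not reach only later rows make up. A row lasts 1/8 s, in which the tool goes at most 62.5 mm and 10.7 degrees, less where a joint would pass 70% of its speed; a pose out of reach is approached as far as the arm can. A call with a gripper value outside its range is refused whole. The fingers move at their own pace and stop on an object; the grip force is fixed at half the most. Time passes only in rows, so rows that repeat a pose let the fingers close, or fill a call up. It gives the time, the measured TCP pose, the force and the opening at its end, in the units of the state.
- read_state(): the state, without advancing time (a new reading comes with each control period).
- read_camera(name): name is "scene" or "top" or "wrist"; returns the picture (480x640x3 uint8, red, green, blue); there is no depth.
- camera_model(name): a dict with "intrinsics" (3x3 intrinsics, pixels), "cam_to_world" (4x4, takes a point from camera to world coordinates). Camera axes: x right, y down, z forward; pixel columns grow to the right and rows downward; lengths in m; the calibration is good to about 2 mm. A picture is of the moment at which its call begins: read the wrist's pose just before it. camera_model takes no time and is no camera call; for the wrist camera it gives the pose at the moment of the call.
- hand_in(): hands the job in, once; it reports no verdict.
The state is a dict: "time_s": time; "joint_pos": joint angles; "joint_velocities": joint speeds; "effort": joint torques, N m; "tcp_pos": TCP position; "tool_rot": TCP orientation; "ft_force": force on the tool from outside, world axes, zero at the start; "moment": the same for the moment, N m; "width": opening from 0.0 (shut) to 1.0 (fully open).
Only numpy, scipy, OpenCV 4.12 (cv2) and the standard library are available. Lean on these libraries where they do the work, as an engineer would, in place of code of your own. Each camera call takes 0.05 s, during which the arm holds its last target.

TASK

With the scraper block held in the gripper, wipe all four loose chips off the steel landing block onto the bench, without pushing chips with the fingers, and stand the scraper back upright on the bench. Then squeeze the two tabs of the spring clip together so that both its jaws stand wide open, clear of the register cover's edge, and finish while still holding it open so that I can lift the cover out; leave the cover standing in its slot, and do not disturb the vent, spacer tube and weight.

Things in the scene. Friction and masses are not known exactly. Their poses are not given: they have to be found in the camera images.
- block_top (a point): centre of the top face of the landing block: a plain steel bench block fixed to the bench, 140 mm long (its x) x 84 mm wide (its y), top face 24 mm above the bench, z up. Four loose brass chips lie on it
- chip0_mid (a point): centre of a loose brass chip, at most 14 x 10 x 8 mm high, about 10 g, half-way up; starts on the landing block
- chip1_mid (a point): centre of a loose brass chip, at most 14 x 10 x 8 mm high, about 10 g, half-way up; starts on the landing block
- chip2_mid (a point): centre of a loose brass chip, at most 14 x 10 x 8 mm high, about 10 g, half-way up; starts on the landing block
- chip3_mid (a point): centre of a loose brass chip, at most 14 x 10 x 8 mm high, about 10 g, half-way up; starts on the landing block
- scraper_mid (a point): centre of the loose wooden scraper block (about 0.16 kg), 30 mm above its underside; starts standing on the bench. Foot 26 mm (its x) x 110 mm (its y) x 20 mm high; on it a centred grip rib 20 mm (x) x 70 mm (y), 20 to 60 mm above the underside. Gripped across the rib (along x), fingertips 25 mm above the underside, it pushes chips along its x with its 110 mm wide face
- clip_tabs (a point): point midway between the two finger tabs of the sprung steel clip, 80 mm above the bench, fixed to the grey clip stand; z up. The clip lies level: its jaws, toward -y, grip an upright side edge of the cover; its two upright flat tabs stick out toward +y, one either side in x, ending 10 mm beyond this point. Free space below and beside; the stand's 12 mm thick foot ends 15 mm short of it
- jaw_far (a joint): turn in rad of the clip's lever on the +x side of the clip_tabs frame: 0 = its jaw rests on the cover, grows as its tab is pressed inward and its jaw leaves the cover (31 mm of jaw arm: 0.1 rad is 3 mm), stop at 0.32; springs back when let go
- jaw_near (a joint): the same for the lever on the -x side
- jaw_far_tab (a point): point on the tab of lever jaw_far (+x side), 78 mm above the bench. Tabs: 4 mm plate, 55.5 to 100.5 mm above the bench, level with clip_tabs 47 mm over both outer faces at rest (52 mm at the splayed ends), about 22 mm when squeezed along x to the stops; each takes about 5 N to start, 10 N at its stop
- jaw_near_tab (a point): the same for lever jaw_near (-x side)
- cover_mid (a point): centre of the loose cast aluminium register cover, a plate 9 mm thick (its x) x 100 mm wide (its y) x 95 mm high with a round window, about 0.25 kg; stands upright in a 24 mm deep slot of the clip stand, top edge 107 mm above the bench; stands by itself when the clip is open
- vent: bystander: brass regulator vent, a stepped round fitting 40 mm across, 44 mm high; origin under its centre
- spacer: bystander: yellow nylon spacer tube 30 mm across, 50 mm high, standing; origin under its centre
- weight: bystander: dull grey knobbed weight 44 mm across, 52 mm high; origin under its centre
Mind the look-alikes: they are no part of the job. What is shaped like the part that bears clip_tabs but turquoise is not meant. There is more than one size of the part that bears scraper_mid; the job needs the smaller.

How it is judged:
On the way, in this order (a step that is already met when the one before it is completed fails the run):
1. all four chips are off the landing block while the scraper is held in the fingers (height (world z) of each of chip0_mid, chip1_mid, chip2_mid, chip3_mid below 0.02 m and contact force between the fingers and scraper above 1 N), for 0.1 s.
2. the scraper stands released on the bench (height (world z) of scraper_mid below 0.035 m and angle between scraper_mid's own z axis and vertical below 0.15 rad and contact force between the fingers and scraper below 0.1 N), for 0.2 s.
At the end, for the whole second after the job is handed in: Fingers press both tabs (over 1 N each), both levers past 0.16 rad; jaws and robot off the cover, which stands within 0.12 rad of upright and 12 mm of its start; chip centres below 20 mm; scraper released on the bench, within 0.15 rad of upright (all of step 2 and value of joint each of jaw_far, jaw_near above 0.16 rad and contact force between the fingers and jaw_far above 1 N and contact force between the fingers and jaw_near above 1 N and contact force between each of jaw_far, jaw_near, the arm and cover below 0.2 N and angle between cover_mid's own z axis and vertical below 0.12 rad and distance of cover_mid from where it was at the start of the episode below 0.012 m and height (world z) of each of chip0_mid, chip1_mid, chip2_mid, chip3_mid below 0.02 m); the arm keeps its last pose, push and grip.
It fails at once if the fingers push a chip (over 1 N) (contact force between the fingers and chip0 above 1 N or contact force between the fingers and chip1 above 1 N or contact force between the fingers and chip2 above 1 N or contact force between the fingers and chip3 above 1 N).
It fails at once if the cover is tipped over 0.3 rad or moved over 30 mm (angle between cover_mid's own z axis and vertical above 0.3 rad or distance of cover_mid from where it was at the start of the episode above 0.03 m).
It fails at once if the vent, spacer tube or weight is moved over 25 mm (distance of any of vent, spacer, weight from where it was at the start of the episode above 0.025 m).
It also fails if it takes over 62 s, if anything falls off the work surface, if the arm or the gripper's body presses on something with over 40 N, if the wrist force passes 120 N, or if a joint passes its speed limit or range.

## Working session

There is one attempt and no reset: what is moved stays moved. The work goes in short steps, Python scripts to look and compute and a shell command to move; the robot and the scene stay as the last step left them, time stands still between calls to the robot, and variables do not carry over. Pictures are saved under pics/ and viewed, and the job is handed in when it is done.

```bash
ls; mkdir -p pics; python3 - <<'E'
from plant import *
import cv2,numpy as np
for n in("scene","top"):
    cv2.imwrite(f"pics/{n}0.png",read_camera(n)[:,:,::-1])
    m=camera_model(n);print(n,np.round(m["intrinsics"],1).tolist(),np.round(m["cam_to_world"],3).tolist())
s=read_state();print(s)
E
```

```text
pics
scene [[460.4, 0.0, 322.5], [0.0, 460.4, 239.0], [0.0, 0.0, 1.0]] [[0.873, 0.352, -0.337, 0.813], [0.488, -0.64, 0.594, -0.465], [-0.007, -0.683, -0.73, 0.668], [0.0, 0.0, 0.0, 1.0]]
top [[619.0, 0.0, 321.7], [0.0, 619.0, 242.6], [0.0, 0.0, 1.0]] [[0.027, -0.993, 0.118, 0.362], [-1.0, -0.027, 0.002, 0.023], [0.001, -0.118, -0.993, 1.317], [0.0, 0.0, 0.0, 1.0]]
{'time_s': 0.1, 'joint_pos': array([-1.23400825e+00,  3.20217991e-01,  1.56552431e+00,  3.46128195e-05,
        1.25740350e+00, -1.99936562e-02]), 'joint_velocities': array([-5.13870945e-06, -1.65717093e-03, -2.91591867e-03,  3.30349376e-04,
       -1.96267613e-04,  4.04634800e-04]), 'effort': array([ 6.17589812e-04, -4.16409516e+01, -2.34704536e+01,  9.50830531e-05,
        4.94595020e-03, -2.82531460e-05]), 'tcp_pos': array([ 0.20071422, -0.53843149,  0.25558474]), 'tool_rot': array([-7.69449297e-04,  9.84131153e-01,  1.77440891e-01, -1.06240276e-04]), 'ft_force': array([0.12075866, 0.29238487, 0.09875944]), 'moment': array([-0.01893245, -0.0173411 , -0.0042205 ]), 'width': 0.9998125881747477}
```

View pics/scene0.png

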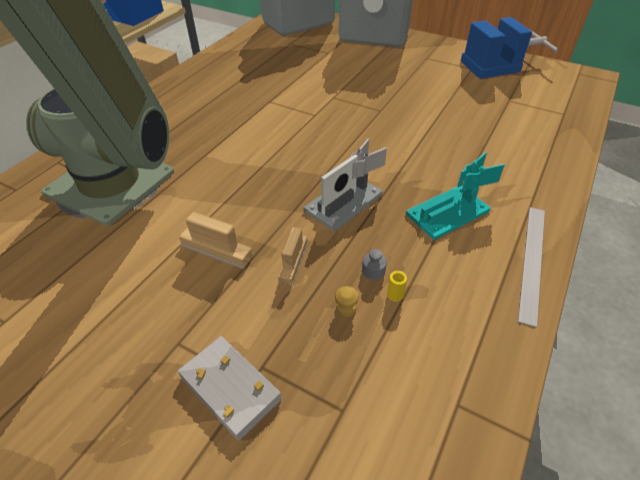

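View pics/top0.png

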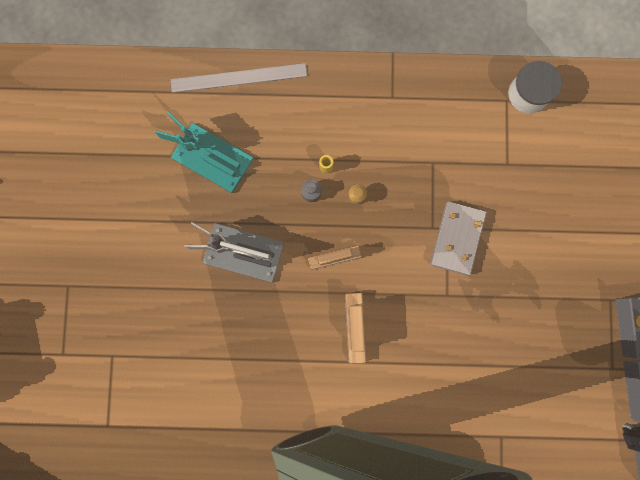

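Candidates in the top view: the clip could be the grey stand (243,250) or the turquoise one (210,155), so I take the grey. The scraper could be the block at (333,257) or the one at (356,328), so I take the smaller, (333,257). I'll check both in a close crop.

```bash
python3 - <<'E'
import cv2
im=cv2.imread("pics/top0.png")
cv2.imwrite("pics/cA.png",cv2.resize(im[215:375,295:395],None,fx=5,fy=5,interpolation=cv2.INTER_CUBIC)[:600*5//5+200][:800])
cv2.imwrite("pics/cA.png",cv2.resize(im[230:380,290:400],None,fx=4,fy=4,interpolation=cv2.INTER_CUBIC))
cv2.imwrite("pics/cB.png",cv2.resize(im[190:290,420:500],None,fx=6,fy=6,interpolation=cv2.INTER_CUBIC))
cv2.imwrite("pics/cC.png",cv2.resize(im[205:295,175:305],None,fx=6,fy=6,interpolation=cv2.INTER_CUBIC))
E
```

```text
(no output)
```

View pics/cA.png

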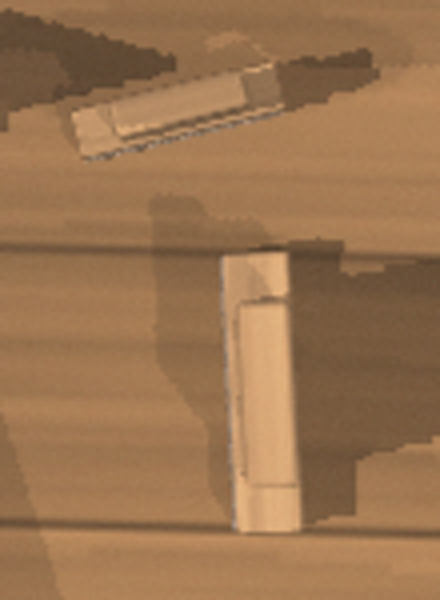

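View pics/cB.png

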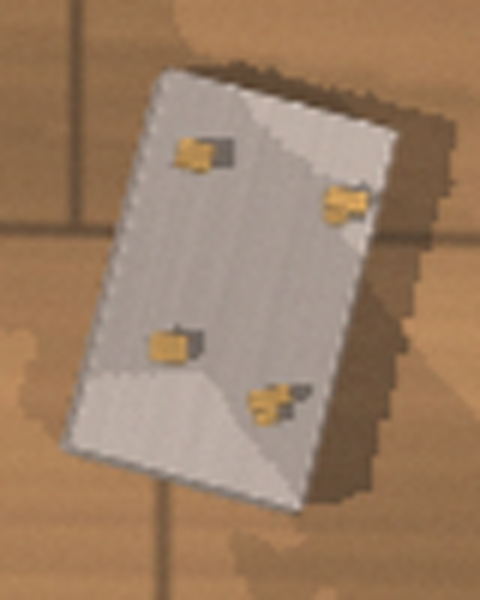

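View pics/cC.png

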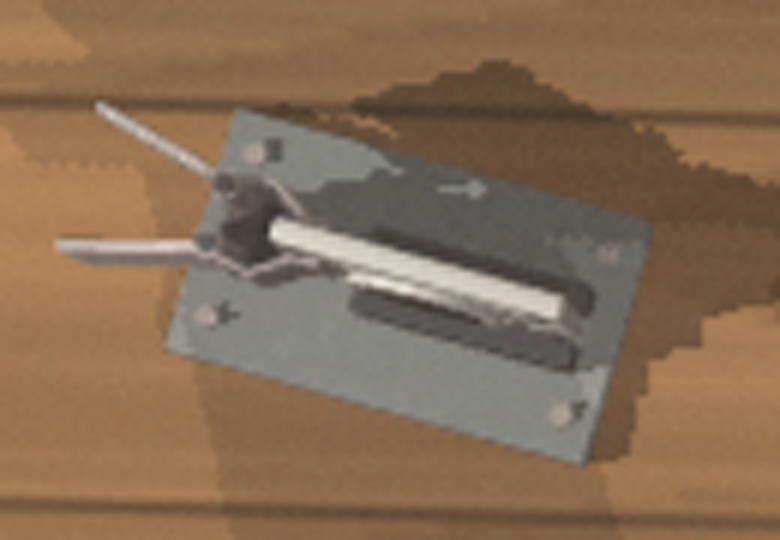

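```bash
cat > h.py <<'E'
import numpy as np, cv2
from plant import *
from scipy.spatial.transform import Rotation as R
def ray(n,uv,z,m=None):
    m=m or camera_model(n);K=np.array(m["intrinsics"]);T=np.array(m["cam_to_world"])
    d=T[:3,:3]@np.linalg.solve(K,[uv[0],uv[1],1]);o=T[:3,3]
    return o+d*(z-o[2])/d[2]
def proj(n,p,m=None):
    m=m or camera_model(n);K=np.array(m["intrinsics"]);T=np.array(m["cam_to_world"])
    q=K@(T[:3,:3].T@(np.array(p)-T[:3,3]));return q[:2]/q[2]
E
python3 - <<'E'
from h import *
def f(name,pts,o,s,z):
    P=np.array([ray("top",(o[0]+(u+.5)/s-.5,o[1]+(v+.5)/s-.5),z)[:2] for u,v in pts])
    print(name,np.round(P,4).tolist(),"mean",np.round(P.mean(0),4),"edges",[ (round(np.hypot(*(b-a)),4),round(np.degrees(np.arctan2(*(b-a)[::-1])),1)) for a,b in zip(P,np.roll(P,-1,0))])
f("rib",[(112,101),(242,70),(247,101),(118,134)],(290,230),4,.06)
f("foot",[(72,112),(272,62),(288,107),(85,158)],(290,230),4,.02)
f("bigfoot",[(222,255),(288,251),(300,530),(236,531)],(290,230),4,.02)
f("block",[(168,68),(397,130),(300,512),(65,448)],(420,190),6,.024)
f("chips",[(195,155),(347,203),(170,347),(270,402)],(420,190),6,.031)
f("tabs",[(100,103),(215,178),(195,243),(55,242)],(175,205),6,.1005)
f("cover",[(272,230),(560,305)],(175,205),6,.107)
f("foot clip",[(235,108),(652,230),(588,465),(165,348)],(175,205),6,.012)
for n,uv,z in(("vent",(358,192),.03),("spacer",(327,162),.05),("weight",(311,190),.04)): print(n,np.round(ray("top",uv,z),4))
E
```

```text
rib [[0.486, 0.0333], [0.5037, -0.0326], [0.4878, -0.0355], [0.4692, 0.0298]] mean [ 0.4867 -0.0012] edges [(np.float64(0.0683), np.float64(-75.0)), (np.float64(0.0161), np.float64(-169.7)), (np.float64(0.0679), np.float64(105.9)), (np.float64(0.0172), np.float64(11.8))]
foot [[0.4835, 0.0545], [0.5128, -0.0501], [0.4892, -0.059], [0.4595, 0.047]] mean [ 0.4863 -0.0019] edges [(np.float64(0.1087), np.float64(-74.4)), (np.float64(0.0252), np.float64(-159.4)), (np.float64(0.1101), np.float64(105.7)), (np.float64(0.0252), np.float64(17.4))]
bigfoot [[0.4106, -0.026], [0.4136, -0.0605], [0.2703, -0.0694], [0.2689, -0.0365]] mean [ 0.3409 -0.0481] edges [(np.float64(0.0346), np.float64(-85.0)), (np.float64(0.1437), np.float64(-176.4)), (np.float64(0.033), np.float64(92.4)), (np.float64(0.1421), np.float64(4.2))]
block [[0.6119, -0.2388], [0.5919, -0.3197], [0.456, -0.2853], [0.4762, -0.2032]] mean [ 0.534  -0.2618] edges [(np.float64(0.0833), np.float64(-103.9)), (np.float64(0.1402), np.float64(165.8)), (np.float64(0.0845), np.float64(76.2)), (np.float64(0.1404), np.float64(-14.7))]
chips
[... 356 characters left out ...]
0.5122 0.2707] edges [(np.float64(0.046), np.float64(-121.4)), (np.float64(0.0225), np.float64(165.7)), (np.float64(0.0462), np.float64(91.1)), (np.float64(0.0483), np.float64(-14.9))]
cover [[0.4998, 0.2259], [0.4776, 0.1305]] mean [0.4887 0.1782] edges [(np.float64(0.0979), np.float64(-103.1)), (np.float64(0.0979), np.float64(76.9))]
foot clip [[0.5538, 0.257], [0.5142, 0.1074], [0.4305, 0.127], [0.4677, 0.2776]] mean [0.4916 0.1922] edges [(np.float64(0.1547), np.float64(-104.8)), (np.float64(0.086), np.float64(166.8)), (np.float64(0.1551), np.float64(76.1)), (np.float64(0.0885), np.float64(-13.5))]
vent [ 0.6248 -0.0481  0.03  ]
spacer [0.6828 0.0192 0.05  ]
weight [0.6243 0.0512 0.04  ]
```

Both choices hold up. The foot at (333,257) measures 110 × 25 mm, while the other is 143 × 34 mm, and the grey clip has splayed tabs and the cover. Next I move above the scraper.

```bash
python3 -m jog '[{"linear":[30,55,0],"delta_rot":[0,0,0.9],"hand":0.6},{"linear":[60,110,0],"delta_rot":[0,0,1.8],"hand":0.6},{"linear":[90,168,0],"delta_rot":[0,0,2.7],"hand":0.6},{"linear":[120,224,0],"delta_rot":[0,0,3.6],"hand":0.6},{"linear":[150,280,0],"delta_rot":[0,0,4.5],"hand":0.6},{"linear":[180,336,0],"delta_rot":[0,0,5.4],"hand":0.6},{"linear":[208,390,0],"delta_rot":[0,0,6.3],"hand":0.6},{"linear":[235,440,0],"delta_rot":[0,0,7.2],"hand":0.6}]'
python3 - <<'E'
from h import *
s=read_state();q=s["tool_rot"];M=R.from_quat(np.r_[q[1:],q[0]]).as_matrix()
print(s["tcp_pos"],np.degrees(np.arctan2(M[1,1],M[0,1])),s["width"])
E
```

```text
time_s: 1.1
tcp_pos: [0.4362, -0.0964, 0.2555]
tool_rot: [-0.0, 0.69, 0.724, -0.001]
ft_force: [0.5, -0.4, 0.3]
width: 0.603
[ 0.43615253 -0.09643535  0.25548426] 2.7480001962989573 0.603175752902798
```

```bash
python3 -m jog '[{"linear":[12,22,-15],"delta_rot":[0,0,0.3],"hand":0.6},{"linear":[25,46,-30],"delta_rot":[0,0,0.6],"hand":0.6},{"linear":[37,70,-45],"delta_rot":[0,0,0.9],"hand":0.6},{"linear":[50,95,-60],"delta_rot":[0,0,1.27],"hand":0.6},{"linear":[50,95,-75],"delta_rot":[0,0,1.27],"hand":0.6},{"linear":[50,95,-75],"delta_rot":[0,0,1.27],"hand":0.6},{"linear":[50,95,-75],"delta_rot":[0,0,1.27],"hand":0.6},{"linear":[50,95,-75],"delta_rot":[0,0,1.27],"hand":0.6}]'
python3 - <<'E'
from h import *
m=camera_model("wrist");cv2.imwrite("pics/w1.png",read_camera("wrist")[:,:,::-1])
print(np.round(m["cam_to_world"],4).tolist(),np.round(m["intrinsics"],1).tolist())
np.savez("w1.npz",K=m["intrinsics"],T=m["cam_to_world"])
E
```

```text
time_s: 2.1
tcp_pos: [0.4863, -0.0021, 0.1812]
tool_rot: [0.0, 0.606, 0.795, -0.0]
ft_force: [0.1, -0.1, -0.3]
width: 0.598
[[0.9637, 0.2558, 0.0764, 0.4669], [0.267, -0.9228, -0.2778, 0.0693], [-0.0006, 0.2881, -0.9576, 0.3], [0.0, 0.0, 0.0, 1.0]] [[418.5, 0.0, 321.0], [0.0, 418.5, 229.5], [0.0, 0.0, 1.0]]
```

View pics/w1.png

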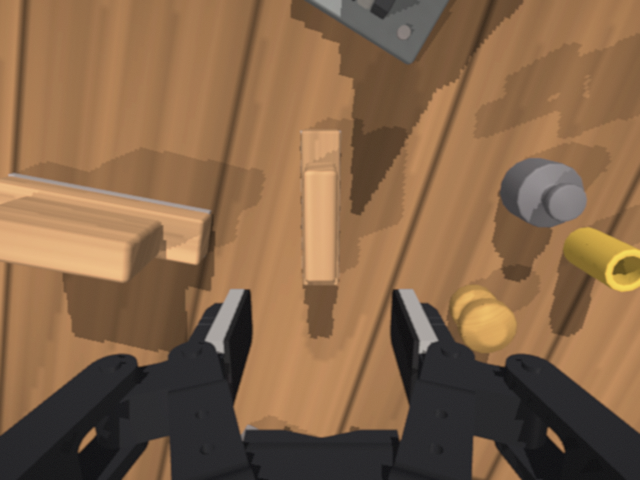

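The small scraper lies centred between the fingers and square to them, with its rib top from (320,168) to (320,280). Now I check the offset along it.

```bash
python3 - <<'E'
from h import *
d=np.load("w1.npz");m=dict(intrinsics=d["K"],cam_to_world=d["T"])
for uv,z in(((306,168),.06),((335,168),.06),((335,280),.06),((304,280),.06),((302,131),.02),((340,131),.02),((338,286),.02)): print(uv,ray("wrist",uv,z,m))
print(proj("wrist",(.4865,-.0015,.06),m))
E
```

```text
(306, 168) [0.46789157 0.03292198 0.06      ]
(335, 168) [0.48391872 0.03736345 0.06      ]
(335, 280) [ 0.50314647 -0.02953026  0.06      ]
(304, 280) [ 0.48458318 -0.03467791  0.06      ]
(302, 131) [0.45934063 0.04948942 0.02      ]
(340, 131) [0.48323366 0.05610941 0.02      ]
(338, 286) [ 0.51260502 -0.04997435  0.02      ]
[321.23457701 231.59301783]
```

```bash
python3 -m jog '[{"linear":[-1,2,-30],"delta_rot":[0,0,0],"hand":0.6},{"linear":[-1,2,-65],"delta_rot":[0,0,0],"hand":0.6},{"linear":[-1,2,-100],"delta_rot":[0,0,0],"hand":0.6},{"linear":[-1,2,-120],"delta_rot":[0,0,0],"hand":0.6},{"linear":[-1,2,-130],"delta_rot":[0,0,0],"hand":0.6},{"linear":[-1,2,-130],"delta_rot":[0,0,0],"hand":0.3},{"linear":[-1,2,-130],"delta_rot":[0,0,0],"hand":0},{"linear":[-1,2,-130],"delta_rot":[0,0,0],"hand":0}]'
python3 -m jog '[{"linear":[0,0,0],"delta_rot":[0,0,0],"hand":0},{"linear":[0,0,0],"delta_rot":[0,0,0],"hand":0},{"linear":[0,0,5],"delta_rot":[0,0,0],"hand":0},{"linear":[0,0,25],"delta_rot":[0,0,0],"hand":0},{"linear":[0,0,50],"delta_rot":[0,0,0],"hand":0},{"linear":[0,0,75],"delta_rot":[0,0,0],"hand":0},{"linear":[0,0,75],"delta_rot":[0,0,0],"hand":0},{"linear":[0,0,75],"delta_rot":[0,0,0],"hand":0}]'
python3 - <<'E'
from h import *
cv2.imwrite("pics/w2.png",read_camera("wrist")[:,:,::-1])
E
```

```text
time_s: 3.15
tcp_pos: [0.4859, -0.0001, 0.052]
tool_rot: [0.001, 0.606, 0.795, 0.0]
ft_force: [0.1, -0.2, 1.7]
width: 0.226
time_s: 4.15
tcp_pos: [0.4852, -0.0, 0.1263]
tool_rot: [0.0, 0.606, 0.795, -0.0]
ft_force: [-0.1, 0.1, -1.4]
width: 0.228
```

View pics/w2.png

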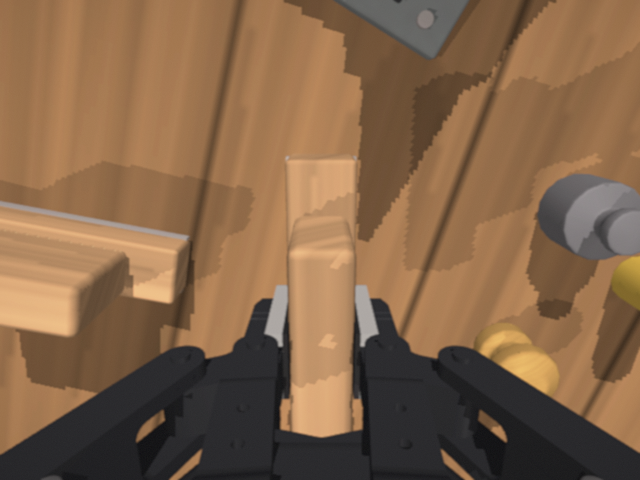

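The scraper is held square in the fingers. Next: over the near end of the block, turning −30°.

```bash
python3 -m jog '[{"linear":[-2,-25,20],"delta_rot":[0,0,-0.3],"hand":0},{"linear":[-5,-65,20],"delta_rot":[0,0,-0.8],"hand":0},{"linear":[-9,-110,20],"delta_rot":[0,0,-1.4],"hand":0},{"linear":[-14,-155,20],"delta_rot":[0,0,-2.0],"hand":0},{"linear":[-19,-200,10],"delta_rot":[0,0,-2.5],"hand":0},{"linear":[-22,-230,0],"delta_rot":[0,0,-2.85],"hand":0},{"linear":[-23,-243,0],"delta_rot":[0,0,-3],"hand":0},{"linear":[-23,-243,0],"delta_rot":[0,0,-3],"hand":0}]'
python3 - <<'E'
from h import *
s=read_state();q=s["tool_rot"];M=R.from_quat(np.r_[q[1:],q[0]]).as_matrix()
print(s["tcp_pos"],np.degrees(np.arctan2(M[1,1],M[0,1])),s["width"],M[:,2])
for n in("wrist","scene"):cv2.imwrite(f"pics/{n}3.png",read_camera(n)[:,:,::-1])
m=camera_model("wrist")
for p in(-70,-42),(-70,42),(70,42),(70,-42):
    c,si=np.cos(np.radians(-14.5)),np.sin(np.radians(-14.5))
    print(proj("wrist",(.534+(p[0]*c-p[1]*si)/1e3,-.262+(p[0]*si+p[1]*c)/1e3,.024),m).round())
E
```

```text
time_s: 5.2
tcp_pos: [0.4619, -0.2431, 0.1255]
tool_rot: [-0.001, 0.792, 0.611, -0.0]
ft_force: [1.0, -0.3, -1.7]
width: 0.225
[ 0.46190944 -0.24313052  0.12550367] -14.655870034036015 0.22537688851403304 [-1.51282242e-03  4.37526269e-04 -9.99998760e-01]
[329. 313.]
[330. 170.]
[595. 170.]
[568. 313.]
```

View pics/wrist3.png

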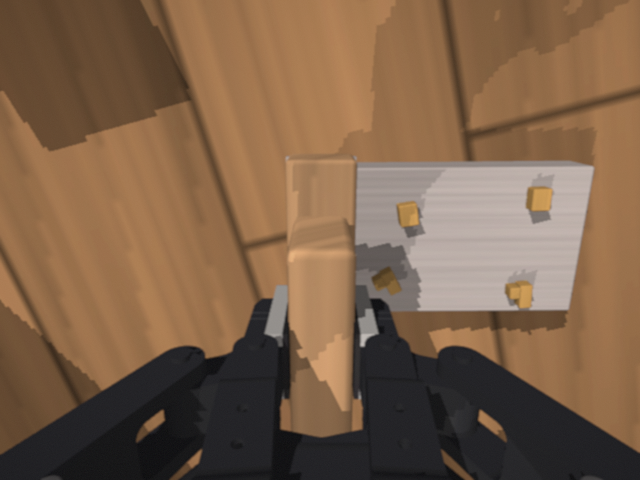

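View pics/scene3.png

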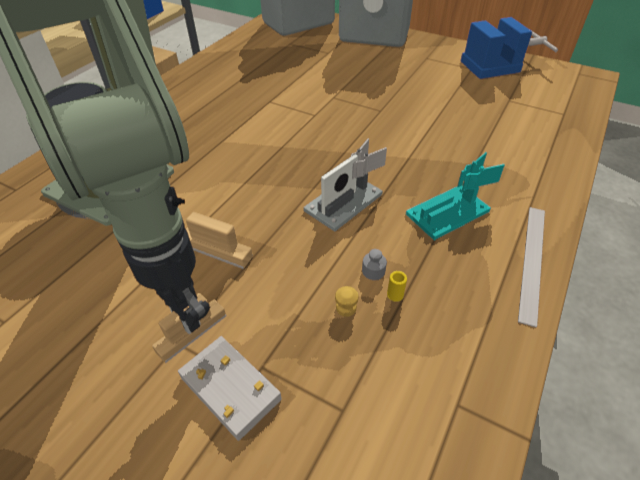

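The projected block corners agree with the picture to within 2 px, and the nearest chip's near edge (372,282) is about 15 mm ahead of the scraper face. Lowering.

```bash
python3 -m jog '[{"linear":[0,0,-12],"delta_rot":[0,0,0],"hand":0},{"linear":[0,0,-25],"delta_rot":[0,0,0],"hand":0},{"linear":[0,0,-36],"delta_rot":[0,0,0],"hand":0},{"linear":[0,0,-43],"delta_rot":[0,0,0],"hand":0},{"linear":[0,0,-46],"delta_rot":[0,0,0],"hand":0},{"linear":[0,0,-48],"delta_rot":[0,0,0],"hand":0},{"linear":[0,0,-48],"delta_rot":[0,0,0],"hand":0},{"linear":[0,0,-48],"delta_rot":[0,0,0],"hand":0}]'
python3 - <<'E'
from h import *
cv2.imwrite("pics/scene4.png",cv2.resize(read_camera("scene")[280:460,130:340,::-1],None,fx=3,fy=3))
E
```

```text
time_s: 6.3
tcp_pos: [0.4623, -0.2423, 0.0782]
tool_rot: [-0.0, 0.791, 0.612, -0.0]
ft_force: [0.7, -0.3, -0.7]
width: 0.223
```

View pics/scene4.png

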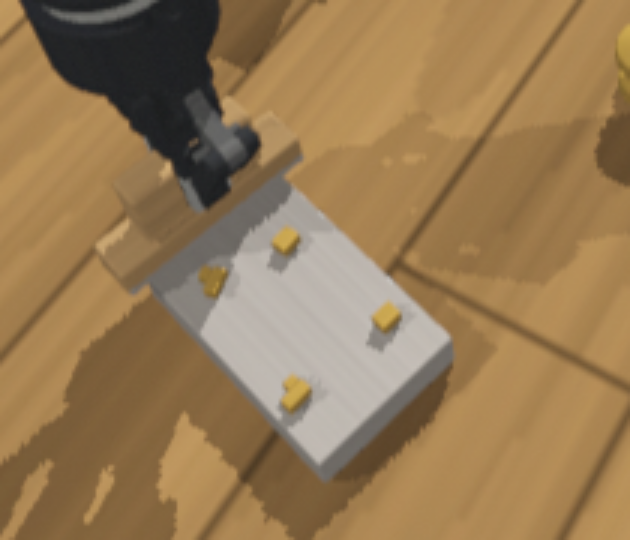

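The scraper spans the near end with all chips ahead of it and no contact. I sweep in two calls, the first going 77 mm at about 80 mm/s.

```bash
python3 -m jog '[{"linear":[7,-2,-1],"delta_rot":[0,0,0],"hand":0},{"linear":[17,-4,-1],"delta_rot":[0,0,0],"hand":0},{"linear":[27,-7,-1],"delta_rot":[0,0,0],"hand":0},{"linear":[37,-10,-1],"delta_rot":[0,0,0],"hand":0},{"linear":[47,-12,-1],"delta_rot":[0,0,0],"hand":0},{"linear":[57,-15,-1],"delta_rot":[0,0,0],"hand":0},{"linear":[67,-17,-1],"delta_rot":[0,0,0],"hand":0},{"linear":[75,-19,-1],"delta_rot":[0,0,0],"hand":0}]'
python3 - <<'E'
from h import *
cv2.imwrite("pics/scene5.png",cv2.resize(read_camera("scene")[280:460,130:340,::-1],None,fx=3,fy=3))
E
```

```text
time_s: 7.35
tcp_pos: [0.5379, -0.2614, 0.0772]
tool_rot: [-0.0, 0.791, 0.612, -0.0]
ft_force: [-0.6, 0.5, -1.2]
width: 0.226
```

View pics/scene5.png

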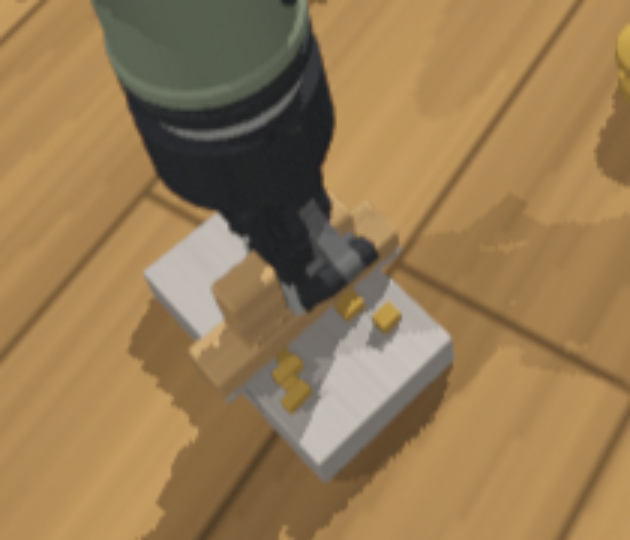

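The chips are being pushed ahead cleanly. I go on past the far end.

```bash
python3 -m jog '[{"linear":[8,-2,0],"delta_rot":[0,0,0],"hand":0},{"linear":[18,-5,0],"delta_rot":[0,0,0],"hand":0},{"linear":[28,-7,0],"delta_rot":[0,0,0],"hand":0},{"linear":[38,-10,0],"delta_rot":[0,0,0],"hand":0},{"linear":[48,-12,0],"delta_rot":[0,0,0],"hand":0},{"linear":[58,-15,0],"delta_rot":[0,0,0],"hand":0},{"linear":[66,-17,0],"delta_rot":[0,0,0],"hand":0},{"linear":[72,-18,0],"delta_rot":[0,0,0],"hand":0}]'
python3 - <<'E'
from h import *
cv2.imwrite("pics/scene6.png",cv2.resize(read_camera("scene")[280:480,130:340,::-1],None,fx=3,fy=3))
cv2.imwrite("pics/w6.png",read_camera("wrist")[:,:,::-1])
E
```

```text
time_s: 8.4
tcp_pos: [0.6116, -0.2799, 0.0772]
tool_rot: [0.001, 0.791, 0.612, 0.0]
ft_force: [-0.3, 0.3, -0.6]
width: 0.225
```

View pics/scene6.png

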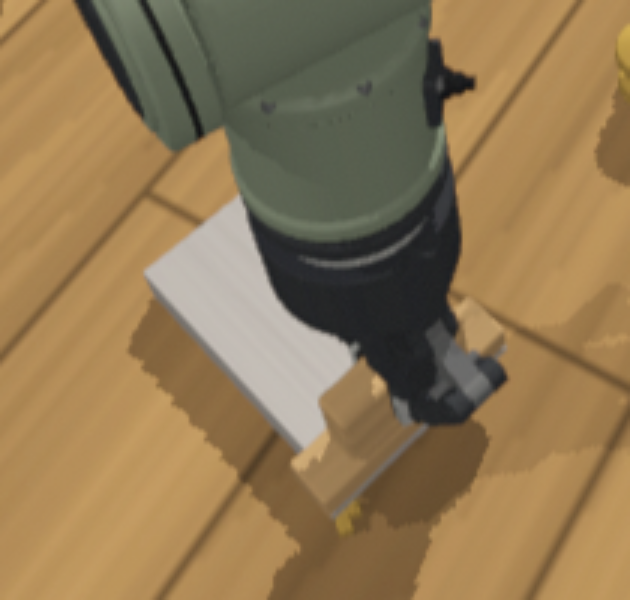

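View pics/w6.png

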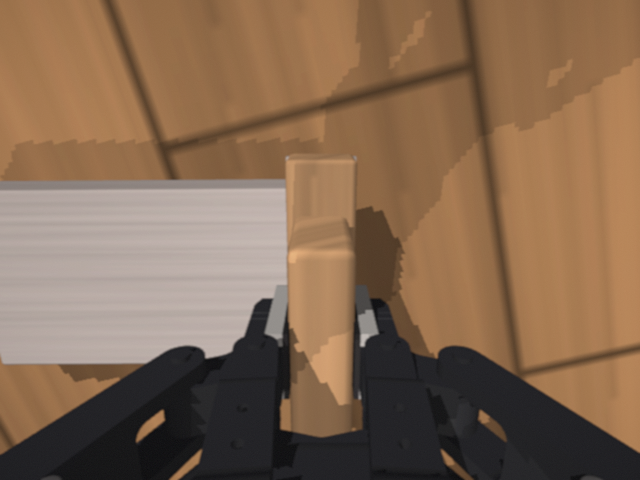

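The block top behind the scraper is clear, and one chip is visible on the bench at its near corner. I lift and back up to see the rest.

```bash
python3 -m jog '[{"linear":[0,0,15],"delta_rot":[0,0,0],"hand":0},{"linear":[-5,10,50],"delta_rot":[0,0,0],"hand":0},{"linear":[-20,40,80],"delta_rot":[0,0,0],"hand":0},{"linear":[-40,80,90],"delta_rot":[0,0,0],"hand":0},{"linear":[-60,120,90],"delta_rot":[0,0,0],"hand":0},{"linear":[-80,150,90],"delta_rot":[0,0,0],"hand":0},{"linear":[-90,165,90],"delta_rot":[0,0,0],"hand":0},{"linear":[-90,165,90],"delta_rot":[0,0,0],"hand":0}]'
python3 - <<'E'
from h import *
cv2.imwrite("pics/scene7.png",cv2.resize(read_camera("scene")[280:480,130:340,::-1],None,fx=3,fy=3))
cv2.imwrite("pics/t7.png",cv2.resize(read_camera("top")[100:370,300:560,::-1],None,fx=2.2,fy=2.2))
E
```

```text
time_s: 9.5
tcp_pos: [0.5217, -0.1145, 0.1681]
tool_rot: [0.002, 0.791, 0.612, 0.001]
ft_force: [-0.4, -0.8, -0.9]
width: 0.225
```

View pics/scene7.png

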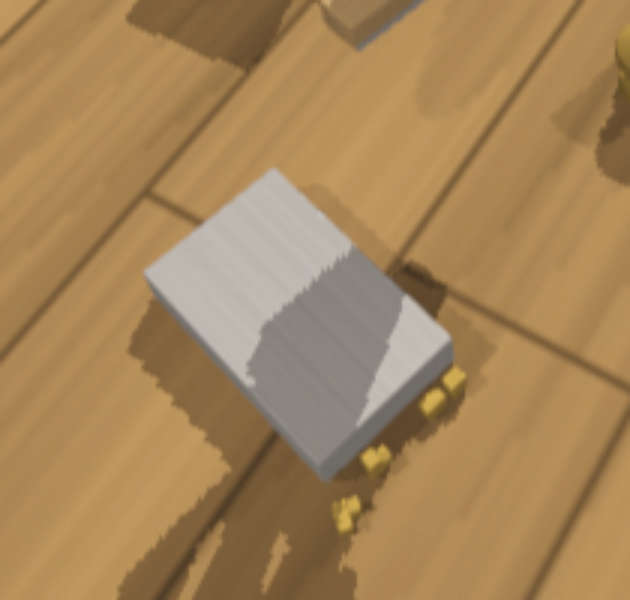

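View pics/t7.png

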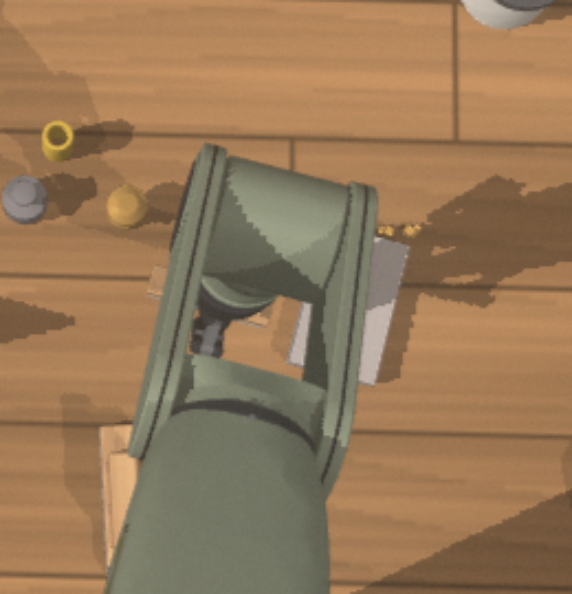

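All four chips lie on the bench beyond the far end of the block, at (433,403), (455,382), (376,458) and (347,515), and the block is bare. I stand the scraper down right here, where there is free space.

```bash
python3 -m jog '[{"linear":[-12,0,-40],"delta_rot":[0,0,0],"hand":0},{"linear":[-12,0,-80],"delta_rot":[0,0,0],"hand":0},{"linear":[-12,0,-105],"delta_rot":[0,0,0],"hand":0},{"linear":[-12,0,-112],"delta_rot":[0,0,0],"hand":0},{"linear":[-12,0,-115],"delta_rot":[0,0,0],"hand":0},{"linear":[-12,0,-116],"delta_rot":[0,0,0],"hand":0},{"linear":[-12,0,-116],"delta_rot":[0,0,0],"hand":0},{"linear":[-12,0,-116],"delta_rot":[0,0,0],"hand":0}]'
```

```text
time_s: 10.6
tcp_pos: [0.511, -0.1157, 0.0524]
tool_rot: [0.002, 0.791, 0.612, 0.001]
ft_force: [-0.1, 0.6, -0.9]
width: 0.226
```

```bash
python3 -m jog '[{"linear":[0,0,-1],"delta_rot":[0,0,0],"hand":0},{"linear":[0,0,-1],"delta_rot":[0,0,0],"hand":0},{"linear":[0,0,-1],"delta_rot":[0,0,0],"hand":0.4},{"linear":[0,0,-1],"delta_rot":[0,0,0],"hand":0.6},{"linear":[0,0,-1],"delta_rot":[0,0,0],"hand":0.6},{"linear":[0,0,-1],"delta_rot":[0,0,0],"hand":0.6},{"linear":[0,0,-1],"delta_rot":[0,0,0],"hand":0.6},{"linear":[0,0,-1],"delta_rot":[0,0,0],"hand":0.6}]'
python3 -m jog '[{"linear":[0,0,15],"delta_rot":[0,0,0],"hand":0.6},{"linear":[0,0,45],"delta_rot":[0,0,0],"hand":0.6},{"linear":[0,0,85],"delta_rot":[0,0,0],"hand":0.7},{"linear":[0,0,130],"delta_rot":[0,0,0],"hand":0.8},{"linear":[0,10,170],"delta_rot":[0,0,0],"hand":0.8},{"linear":[0,30,200],"delta_rot":[0,0,0],"hand":0.8},{"linear":[0,50,210],"delta_rot":[0,0,0],"hand":0.8},{"linear":[0,60,210],"delta_rot":[0,0,0],"hand":0.8}]'
python3 - <<'E'
from h import *
cv2.imwrite("pics/scene8.png",read_camera("scene")[:,:,::-1])
cv2.imwrite("pics/w8.png",read_camera("wrist")[:,:,::-1])
E
```

```text
time_s: 11.6
tcp_pos: [0.511, -0.1158, 0.0514]
tool_rot: [0.002, 0.791, 0.612, 0.001]
ft_force: [0.3, 0.0, -0.3]
width: 0.601
time_s: 12.6
tcp_pos: [0.5113, -0.0551, 0.2632]
tool_rot: [0.004, 0.791, 0.612, 0.002]
ft_force: [0.6, -0.1, -0.7]
width: 0.8
```

View pics/scene8.png

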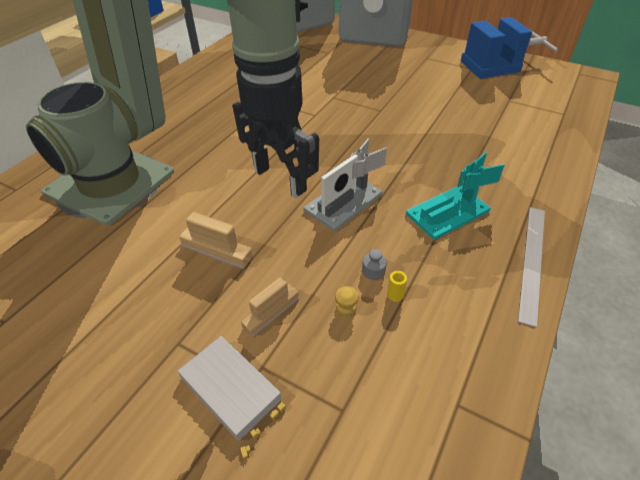

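View pics/w8.png

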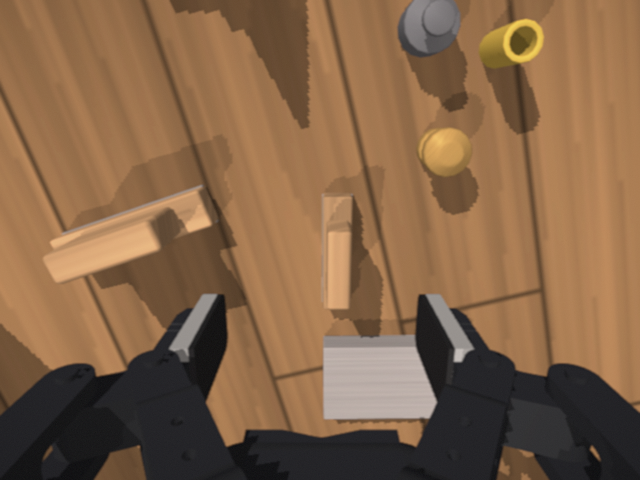

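The scraper stands upright and released at (268,305), and the chips are on the bench. Next I move above the clip's tabs at a safe height.

```bash
python3 -m jog '[{"linear":[1,30,0],"delta_rot":[0,0,0],"hand":0.95},{"linear":[2,80,0],"delta_rot":[0,0,0],"hand":0.95},{"linear":[3,135,0],"delta_rot":[0,0,0],"hand":0.95},{"linear":[4,190,0],"delta_rot":[0,0,0],"hand":0.95},{"linear":[5,245,0],"delta_rot":[0,0,0],"hand":0.95},{"linear":[5,300,0],"delta_rot":[0,0,0],"hand":0.95},{"linear":[5,339,0],"delta_rot":[0,0,0],"hand":0.95},{"linear":[5,339,0],"delta_rot":[0,0,0],"hand":0.95}]'
python3 - <<'E'
from h import *
s=read_state();q=s["tool_rot"];M=R.from_quat(np.r_[q[1:],q[0]]).as_matrix()
print(s["tcp_pos"],np.degrees(np.arctan2(M[1,1],M[0,1])),M[:,2])
m=camera_model("wrist");cv2.imwrite("pics/w9.png",read_camera("wrist")[:,:,::-1])
np.savez("w9.npz",K=m["intrinsics"],T=m["cam_to_world"])
E
```

```text
time_s: 13.7
tcp_pos: [0.5154, 0.2856, 0.26]
tool_rot: [0.002, 0.79, 0.614, 0.0]
ft_force: [0.7, -1.1, -0.2]
width: 0.945
[0.5154211  0.28555446 0.25999668] -14.292308453377373 [ 0.00286887 -0.00323572 -0.99999065]
```

View pics/w9.png

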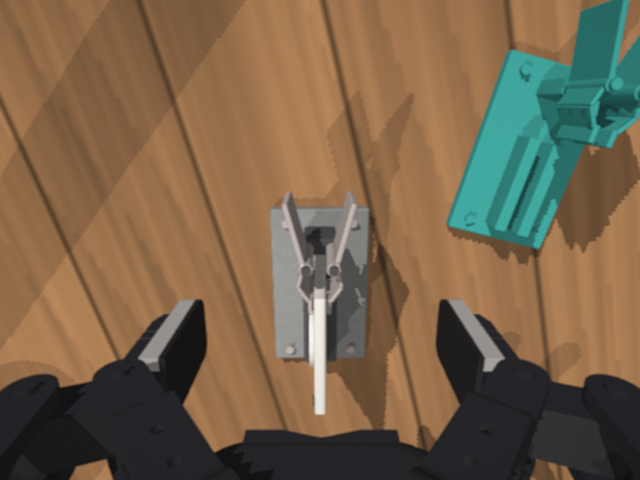

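```bash
python3 - <<'E'
import cv2
im=cv2.imread("pics/w9.png");cv2.imwrite("pics/w9c.png",cv2.resize(im[180:300,260:380],None,fx=5,fy=5,interpolation=cv2.INTER_CUBIC))
E
```

```text
(no output)
```

View pics/w9c.png

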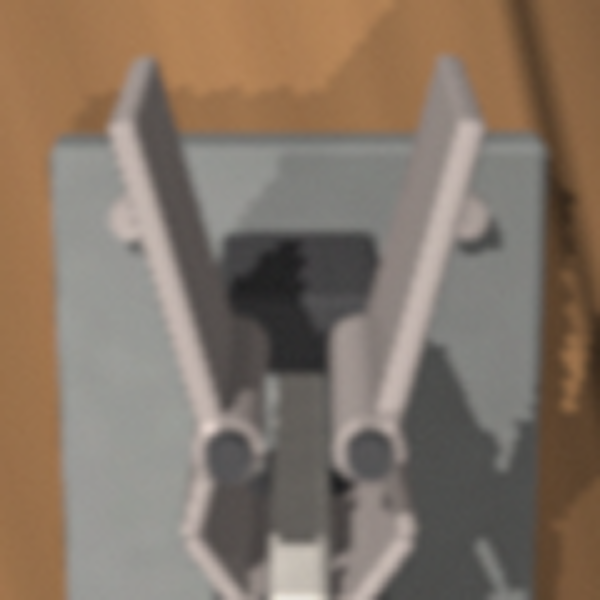

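```bash
python3 - <<'E'
from h import *
d=np.load("w9.npz");m=dict(intrinsics=d["K"],cam_to_world=d["T"])
a=ray("wrist",(284.4,204.8),.1005,m);b=ray("wrist",(354,204.8),.1005,m)
print(a,b,np.hypot(*(b-a)[:2]),np.degrees(np.arctan2(*(b-a)[1::-1])))
mid=(a+b)/2;y=np.array([.245,.97]);print("tips",mid,"clip_tabs",mid[:2]-.01*y)
c=ray("wrist",(306,271),.1005,m);e=ray("wrist",(334,271),.1005,m);print("pivots",c,e)
c=ray("wrist",(320,289),.107,m);e=ray("wrist",(319.5,412),.107,m);print("cover",c,e)
E
```

```text
[0.49350516 0.29895295 0.1005    ] [0.53954396 0.28729027 0.1005    ] 0.04749304375027997 -14.215282146865128
tips [0.51652456 0.29312161 0.1005    ] clip_tabs [0.51407456 0.28342161]
pivots [0.49537518 0.24827966 0.1005    ] [0.51481063 0.24334775 0.1005    ]
cover [0.50237646 0.23510129 0.107     ] [0.47619993 0.1334165  0.107     ]
```

The tabs are centred between the fingers, with tips at (284,205) and (354,205), and clip_tabs works out at about (0.5148, 0.283). I go down open.

```bash
python3 -m jog '[{"linear":[-1,-1,-25],"delta_rot":[0,0,0],"hand":0.95},{"linear":[-1,-1,-60],"delta_rot":[0,0,0],"hand":0.95},{"linear":[-1,-1,-95],"delta_rot":[0,0,0],"hand":0.95},{"linear":[-1,-1,-125],"delta_rot":[0,0,0],"hand":0.95},{"linear":[-1,-1,-150],"delta_rot":[0,0,0],"hand":0.95},{"linear":[-1,-1,-167],"delta_rot":[0,0,0],"hand":0.95},{"linear":[-1,-1,-174],"delta_rot":[0,0,0],"hand":0.95},{"linear":[-1,-1,-174],"delta_rot":[0,0,0],"hand":0.95}]'
python3 - <<'E'
from h import *
cv2.imwrite("pics/w10.png",read_camera("wrist")[:,:,::-1])
cv2.imwrite("pics/s10.png",cv2.resize(read_camera("scene")[90:250,250:450,::-1],None,fx=3.5,fy=3.5))
E
```

```text
time_s: 14.75
tcp_pos: [0.5147, 0.2826, 0.0862]
tool_rot: [0.003, 0.79, 0.613, -0.0]
ft_force: [-0.9, 0.7, 0.6]
width: 0.952
```

View pics/w10.png

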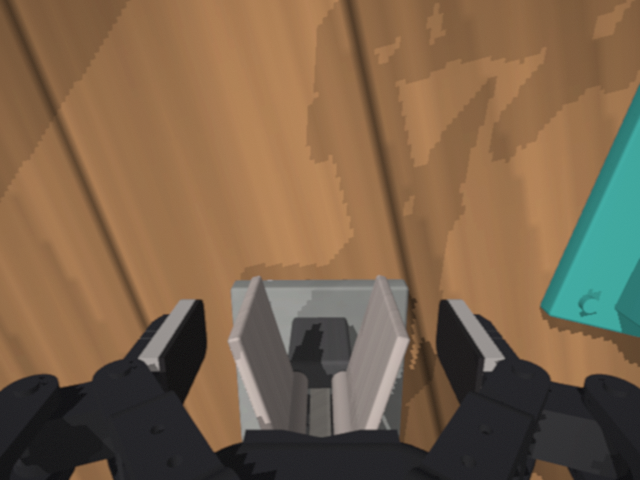

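View pics/s10.png

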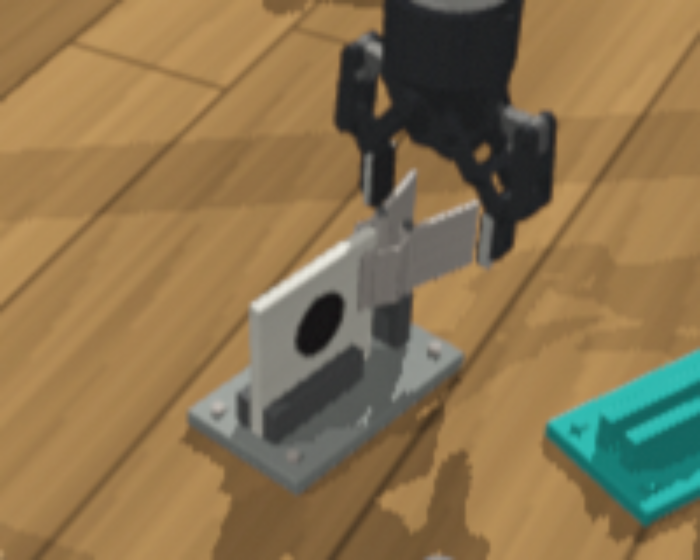

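The fingers straddle both tabs with free space on each side. I close gently and centred.

```bash
python3 -m jog '[{"linear":[0,0,0],"delta_rot":[0,0,0],"hand":0.8},{"linear":[0,0,0],"delta_rot":[0,0,0],"hand":0.65},{"linear":[0,0,0],"delta_rot":[0,0,0],"hand":0.55},{"linear":[0,0,0],"delta_rot":[0,0,0],"hand":0.48},{"linear":[0,0,0],"delta_rot":[0,0,0],"hand":0.42},{"linear":[0,0,0],"delta_rot":[0,0,0],"hand":0.36},{"linear":[0,0,0],"delta_rot":[0,0,0],"hand":0.3},{"linear":[0,0,0],"delta_rot":[0,0,0],"hand":0.3}]'
python3 - <<'E'
from h import *
cv2.imwrite("pics/w11.png",read_camera("wrist")[:,:,::-1])
cv2.imwrite("pics/s11.png",cv2.resize(read_camera("scene")[90:250,250:450,::-1],None,fx=3.5,fy=3.5))
print(read_state()["width"],read_state()["ft_force"])
E
```

```text
time_s: 15.85
tcp_pos: [0.5154, 0.2849, 0.089]
tool_rot: [0.002, 0.79, 0.613, 0.003]
ft_force: [-2.0, 4.7, 10.2]
width: 0.303
0.30450226269904995 [-2.62526443  4.39868717  9.4692383 ]
```

View pics/w11.png

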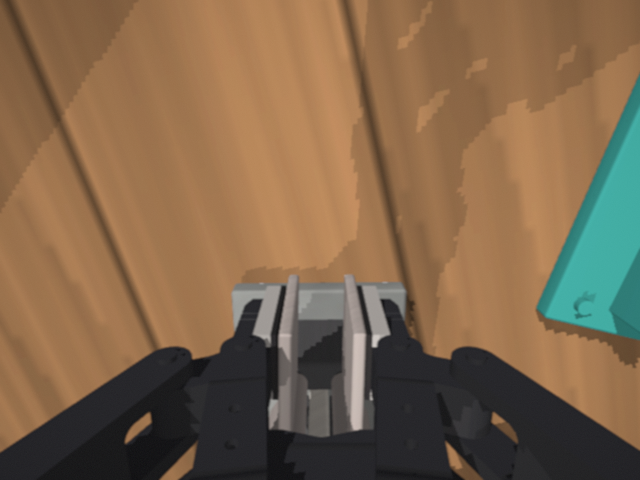

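View pics/s11.png

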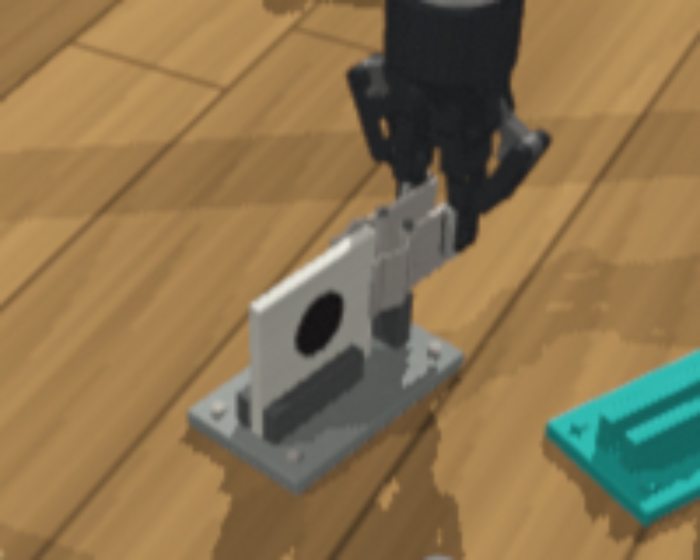

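```bash
python3 - <<'E'
from h import *
t=read_camera("top");cv2.imwrite("pics/t12.png",cv2.resize(t[190:310,160:320,::-1],None,fx=5,fy=5,interpolation=cv2.INTER_CUBIC))
s=read_camera("scene");cv2.imwrite("pics/s12.png",cv2.resize(s[135:225,300:400,::-1],None,fx=6,fy=6,interpolation=cv2.INTER_CUBIC))
s=read_state();print(s["width"],s["ft_force"],s["tcp_pos"],s["time_s"])
E
```

```text
0.30577762996569124 [-2.84156546  3.76511118  9.8282406 ] [0.51535756 0.28487419 0.08898179] 16.05
```

View pics/t12.png

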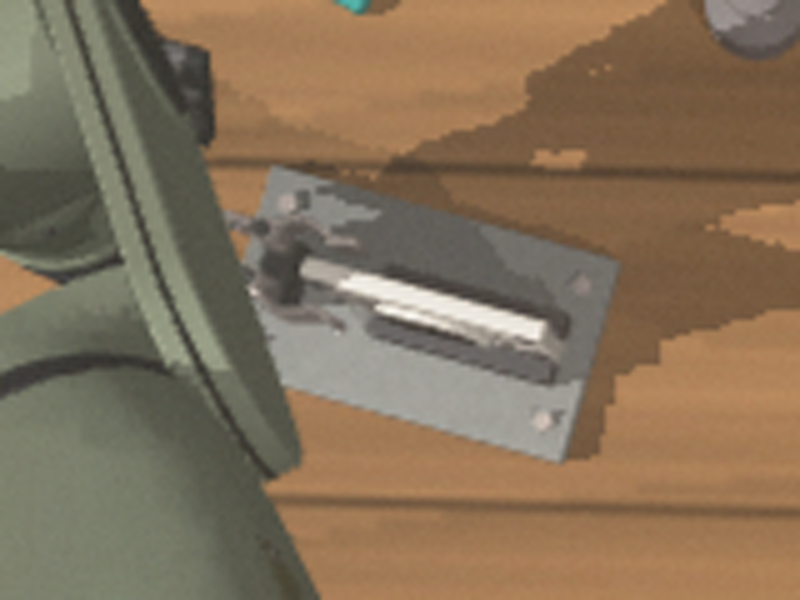

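View pics/s12.png

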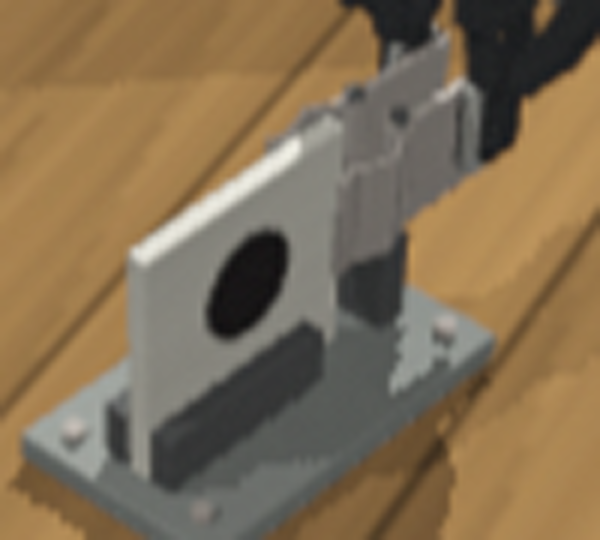

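Both jaws stand well clear on either side of the cover, at (355,243) and (338,325) in the top crop. The cover is upright in its slot, and the readings are steady. I hand in while holding.

```bash
python3 - <<'E'
from plant import *
print(hand_in());s=read_state();print(s["time_s"],s["width"],s["ft_force"],s["tcp_pos"])
E
```

```text
the job is handed in; nothing more can be done
None
the job is handed in; nothing more can be done
```

I wiped all four chips off the block in one stroke with the small scraper, stood it back on the bench, and handed in while holding the grey clip open. No verdict was reported.

- **Chips and scraper:** after the stroke the pictures showed a bare block, all four chips on the bench just past its far end, and the scraper upright and released. The vent, spacer tube and weight looked undisturbed.
- **Clip:** the last pictures showed both jaws clear on either side of the cover, by roughly 10 mm. The cover was upright in its slot. The gripper stood about 26 mm open, which I work out as roughly 0.28 rad on each lever. I could not read the lever angles or the tab forces directly.
- **One disagreement:** closing on the tabs pushed the tool about 3 mm up and 2 mm along the tabs from its target, with about 10 N on the wrist. The readings stayed steady, so I left it.

The robot's clock read 16.05 s at the last reading before I handed in.

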